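# Scan the return parcel and dock the scanner

### The arm

A 6-joint arm with a two-finger parallel gripper is mounted at the origin on the work surface. World frame = base frame: x ahead of the robot, y to its left, z up, the work surface at z = 0. Lengths are in m, angles in rad, forces in N, time in s.
With the tool pointing down it reaches from about 0.375 to 0.9 m from the base axis. Payload 3.1 kg.
Tool frame: the origin (TCP) lies midway between the tips of the shut fingers; the grasp point (between the pads) lies 19 mm behind it (manip.pinch_z is the distance from the TCP to the grasp point, in m); z points along the fingers, y is the line along which they close (so a half turn about z gives the same grasp; the last joint's range is limited). The gripper opens to 85 mm and grips with 20 to 120 N. Pads are 22 mm wide; open, the fingers measure 114 mm over their backs; the gripper's body (76 mm by 85 mm) begins 54 mm behind the grasp point. The pads swing forward as they close: fully open they stand 13 mm farther back than shut.
Start: joints at [0.938, 0.527, 1.433, -0, 1.181, -0.178], TCP at [0.275, 0.561, 0.231] pointing down, gripper open.
Joint ranges: [-3.08, 3.08], [-0.75, 2.2], [0.22, 2.44], [-1.43, 4.57], [0, 2.65], [-2.85, 2.85]. Speed limits (rad/s): [2.79, 2.79, 3.14, 3.14, 3.14, 3.14].

### API

Orientations are given as a unit quaternion [x, y, z, w].
In Python, from station import manip, viewer, ticket gives the robot as it stands.
- The arm moves only by the shell command python3 -m creep 'ROWS' [FORCE]. ROWS is JSON, a list of rows, each an object with "slide": the shift along the tool's x, y, z in cm, a list of three; "angular": the turn, a rotation vector about the tool's x, y, z in rad, a list of three; "claw": the opening, from -1 (shut) to 1 (fully open). A call has 1 to 10 rows; each row shifts and turns the commanded pose from where the row before left it, along the tool's axes as they then stand; what a row does not reach is not made up. A row lasts 1/12 s, in which the tool goes at most 41.7 mm and 7.16 degrees, less where a joint would pass 70% of its speed; a pose out of reach is approached as far as the arm can. A call with a gripper value outside its range is refused whole. The fingers move at their own pace and stop on an object; FORCE is the grip in N (left out, the last holds). Time passes only in rows, so rows that do not move let the fingers close. It gives the time, the measured TCP pose, the force, the opening and the grip force at its end, in the units of the state.
- manip.sense(): the state, without advancing time (a new reading comes with each control period).
- viewer.snapshot(name): name is "scene" or "top"; returns the picture (480x640x3 uint8, blue, green, red); there is no depth.
- viewer.calibration(name): a dict with "fov_y" (degrees; the focal length in pixels is half the picture's height over the tangent of half this angle, whatever the lens; pixels are square), "cx", "cy" (the principal point, pixels), "T" (4x4, takes a point from camera to world coordinates). Camera axes: x right, y up, looking along -z (the intrinsics and any distortion apply to the point x, -y, -z); pixel columns grow to the right and rows downward; lengths in m; the calibration is good to about 2 mm. A picture is of the moment at which its call begins. calibration takes no time and is no camera call.
- ticket.sign_off(): hands the job in; it is judged then, once.
The state is a dict: "t": time; "q": joint angles; "qd": joint speeds; "tau": joint torques, N m; "tcp_pos": TCP position; "tool_rot": TCP orientation; "force": force on the tool from outside, world axes, zero at the start; "ft_torque": the same for the moment, N m; "finger_gap": opening from 0.0 (shut) to 1.0 (fully open); "gripper_force": force on a finger pad.
Only numpy, scipy, OpenCV 4.12 (cv2) and the standard library are available. Lean on these libraries where they do the work, as an engineer would, in place of code of your own. Each camera call takes 0.05 s, during which the arm holds its last target. There are 200 camera calls.

### The job

Scan the parcel on the sloping wooden rest: pick up the handheld barcode scanner, aim its window square at the middle of that parcel's label from about 50 mm away, with the long side of the scanner's head along the long side of the label, and hold it still for two seconds without touching the parcel or its rest. Then stand the scanner upright in the middle of its flat charging pad, the long side of its head along the long side of the pad, and let go only once it is standing there. Leave everything else where it is.

Things in the scene. Friction and masses are not known exactly. Their poses are not given: they have to be found in the camera images.
- scanner: Barcode scanner, loose, 0.15 to 0.3 kg, upright on its head: a grey block 46 (x) by 76 (y) by 32 mm high (rubber band around it 50 by 80). Above it a black handle, 30 (x) by 36 (y) mm, up to 136 mm above the underside. The window fills the head's underside and looks along -z. Origin: centre of the underside; z up along the handle, y along the head. A half turn about z makes no difference.
- scanner_grip (a point): Middle of the scanner's handle, 105 mm above its underside, on its axis.
- scanner_aim (a point): The point 50 mm straight out of the middle of the scanner's window (50 mm below its underside); axes as scanner.
- rest: Sloping dark wooden rest, fixed, 170 (slope length) by 180 (y) mm, board at 25 degrees, with a lip at its low edge, which faces -x of the rest; about 100 mm high at the back (150 mm with the parcel). Origin: centre of its foot on the surface; x from the low edge to the high edge.
- parcel: Cardboard parcel fixed on the rest (a like carton lying flat at the back with a label of its own is not meant), 145 (x) by 170 (y) by 45 mm thick, tilted 25 degrees with it. Origin: centre of its underside; z is the normal of its label face (leaning to the rest's low side), x up the slope, y level.
- label (a point): Middle of the white barcode label on the parcel's upper face, 45.5 mm above the parcel's underside, about 100 mm above the surface. Label 46 (x, up the slope) by 76 (y) mm, black bars running along x. Axes as parcel: z out of the label.
- pad: Flat black charging pad, fixed, 90 (x) by 130 (y) by 10 mm high, with a grey field and two brass strips along y on top. Origin: centre of its underside.
- pad_top (a point): Middle of the charging pad's upper face, 10 mm above the surface; axes as pad.
- diffuser: Bystander: capped frosted glass diffuser bottle, 64 mm across, 130 mm high, upright. Origin: centre of its underside.
- bell: Bystander: white ceramic bell figurine, 64 mm across, 94 mm high. Origin: centre of its underside.
- key_cover: Bystander: orange hard silicone key cover lying flat, 36 (x) by 75 (y) by 13 mm. Origin: centre of the underside of its 60 mm long main block.
- clip: Bystander: steel bulldog clip lying flat, gripping nothing, 60 (x) by 50 (y) by 20 mm. Origin: underside of its spine.
Mind the look-alikes: they are no part of the job. What is shaped like the scanner but turquoise is not meant.

How it is judged:
On the way:
1. scanner still for 1 s, its window 30 to 70 mm off the rest parcel's label, within 0.2 rad of square, aimed within 15 mm (x) and 20 mm (y) of its middle, long sides within 0.26 rad (x of scanner_aim in the frame of label between -0.015 and 0.015 m and y of scanner_aim in the frame of label between -0.02 and 0.02 m and z of scanner_aim in the frame of label between -0.02 and 0.02 m and angle between the z axis of scanner and the z axis of label, either way round below 0.2 rad and angle between the y axis of scanner and the y axis of label, either way round below 0.26 rad and linear speed of scanner below 0.02 m/s and angular speed of scanner below 0.2 rad/s), for 1 s.
At the end, for the whole second after the job is handed in: The scanner stands upright (within 0.08 rad) and at rest on the charging pad, its middle within 20 mm of the pad's middle along each of the pad's axes, its underside within 4 mm of the pad's upper face, its head's long side within 0.26 rad of the pad's long side (x of scanner in the frame of pad_top between -0.02 and 0.02 m and y of scanner in the frame of pad_top between -0.02 and 0.02 m and z of scanner in the frame of pad_top between -0.004 and 0.004 m and angle between scanner's own z axis and vertical below 0.08 rad and angle between the y axis of scanner and the y axis of pad, either way round below 0.26 rad and linear speed of scanner below 0.02 m/s); the robot touches nothing.
It fails at once if the scanner touches the parcel or its rest (contact force between scanner and parcel above 0.5 N or contact force between scanner and rest above 0.5 N).
It fails at once if the scanner is let go in the air (its underside more than 30 mm above the surface with no finger on it) (height (world z) of scanner above 0.03 m and contact force between scanner and the fingers below 0.05 N).
It fails at once if the scanner is tipped over (more than 1.2 rad) (angle between scanner's own z axis and vertical above 1.2 rad).
It fails at once if a bystander is moved by more than 20 mm or tipped over (distance of any of diffuser, bell, key_cover, clip from where it was at the start of the episode above 0.02 m or angle between any of diffuser, bell, key_cover, clip's own z axis and vertical above 0.5 rad).
It also fails if it takes over 56 s, if anything falls off the work surface, if the arm or the gripper's body presses on something with over 40 N, if the wrist force passes 120 N, or if a joint passes its speed limit or range.

## Working session

There is one attempt and no reset: what is moved stays moved. The work goes in short steps, Python scripts to look and compute and a shell command to move; the robot and the scene stay as the last step left them, time stands still between calls to the robot, and variables do not carry over. Pictures are saved under pics/ and viewed, at most 10 in all, crops included, and the job is handed in when it is done.

```bash
ls; mkdir -p pics
python3 - <<'E'
from station import manip, viewer
import cv2
s=manip.sense();print(s['t'],s['tcp_pos'],s['tool_rot'],s['finger_gap'],manip.pinch_z)
for n in('scene','top'):
    cv2.imwrite(f'pics/{n}0.png',viewer.snapshot(n));print(n,viewer.calibration(n))
E
```

```text
pics
0.0 [0.27407247 0.56088208 0.23031693] [ 2.25422891e-01  9.74260369e-01 -1.02953716e-03 -4.39509825e-04] 1.0017333885256299 0.0187
scene {'fov_y': 53.47027494967084, 'cx': 311.78031418176363, 'cy': 238.20747062266776, 'T': array([[ 0.0972856 , -0.74253051,  0.66270956,  1.2756664 ],
       [ 0.99517077,  0.0813153 , -0.05498139, -0.0460232 ],
       [-0.01306306,  0.66485808,  0.74685547,  0.85120137],
       [ 0.        ,  0.        ,  0.        ,  1.        ]])}
top {'fov_y': 54.46079030084554, 'cx': 323.3399483698436, 'cy': 235.8080788612869, 'T': array([[ 0.02494545,  0.9986528 , -0.04550062,  0.50674064],
       [-0.99959151,  0.02555219,  0.01280205,  0.00428173],
       [ 0.01394744,  0.04516268,  0.99888228,  1.03585449],
       [ 0.        ,  0.        ,  0.        ,  1.        ]])}
```

View pics/scene0.png

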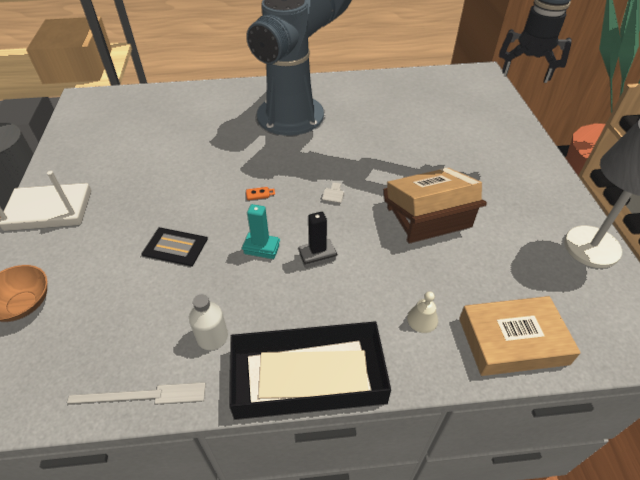

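View pics/top0.png

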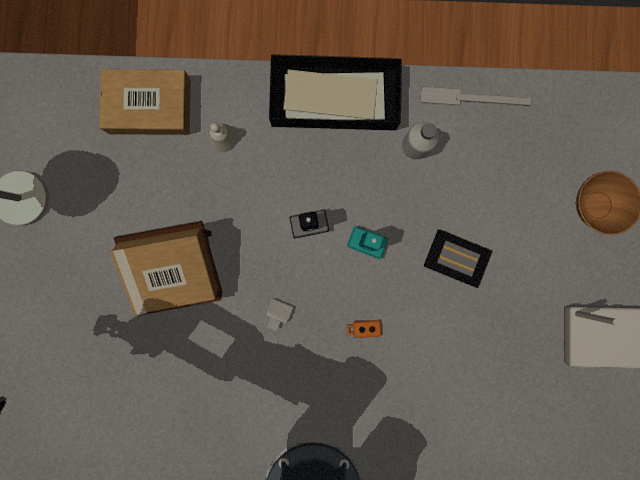

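The candidates are:
- **Scanner:** the black and grey one at top (309,222) / scene (318,240) matches the description. The turquoise one at top (368,242) / scene (260,232) is the look-alike.
- **Label:** the one on the rest at top (165,277) / scene (431,182). The flat carton's label at top (143,99) is not meant.
- **Pad:** top (458,259) / scene (175,246). The black tray at (336,92) is not it.

Next I'll check this in a close crop and measure.

```bash
cat > h.py <<'E'
import numpy as np, cv2
from station import viewer, manip
from scipy.spatial.transform import Rotation as R
C={n:viewer.calibration(n) for n in('scene','top')}
F=lambda n:240/np.tan(np.radians(C[n]['fov_y']/2))
def ray(n,p):
    c=C[n];d=np.array([(p[0]-c['cx'])/F(n),-(p[1]-c['cy'])/F(n),-1]);return c['T'][:3,3],c['T'][:3,:3]@d
def plane(n,p,z):
    o,d=ray(n,p);return o+d*(z-o[2])/d[2]
def tri(ps,pt):
    (a,u),(b,v)=ray('scene',ps),ray('top',pt)
    s=np.linalg.lstsq(np.c_[u,-v],b-a,rcond=None)[0];A=a+s[0]*u;B=b+s[1]*v
    return (A+B)/2,np.linalg.norm(A-B)
def blob(m,box):
    x,y,w,h=box;k=np.zeros_like(m);k[y:y+h,x:x+w]=m[y:y+h,x:x+w]
    cs=cv2.findContours(k,cv2.RETR_EXTERNAL,cv2.CHAIN_APPROX_NONE)[0];return max(cs,key=cv2.contourArea)
def quad(c): # 4 corners
    h=cv2.convexHull(c)
    return cv2.approxPolyN(h,4,ensure_convex=True).reshape(-1,2).astype(float)
E
python3 - <<'E'
from h import *
I={n:cv2.imread(f'pics/{n}0.png') for n in('scene','top')}
a=cv2.resize(I['top'][195:325,105:245],None,fx=2.8,fy=2.8,interpolation=2)
b=cv2.resize(I['top'][200:270,280:400],None,fx=3.3,fy=3.3,interpolation=2)
c=cv2.resize(I['scene'][160:245,375:495],None,fx=3.3,fy=3.3,interpolation=2)
d=cv2.resize(I['scene'][200:270,230:345],None,fx=3.4,fy=3.4,interpolation=2)
o=np.zeros((600,800,3),np.uint8)
for im,(y,x) in((a,(0,0)),(b,(0,400)),(c,(310,400)),(d,(364,0))):
    hh=min(im.shape[0],600-y);ww=min(im.shape[1],800-x);o[y:y+hh,x:x+ww]=im[:hh,:ww]
cv2.imwrite('pics/crop.png',o)
hsv={n:cv2.cvtColor(I[n],cv2.COLOR_BGR2HSV) for n in I}
# label
k=np.ones((5,5))
for n,box in(('top',(140,258,52,38)),('scene',(410,172,42,20))):
    m=((hsv[n][...,1]<60)).astype(np.uint8)
    m=cv2.morphologyEx(m,cv2.MORPH_CLOSE,k);c=blob(m,box);print(n,'label',cv2.contourArea(c),quad(c).tolist(),cv2.minAreaRect(c))
# pad
m=(hsv['top'][...,2]<45).astype(np.uint8);c=blob(m,(415,222,85,70));print('pad',cv2.minAreaRect(c))
r=cv2.boxPoints(cv2.minAreaRect(c));print([plane('top',p,.01).round(4).tolist() for p in r])
m=(hsv['scene'][...,2]<60).astype(np.uint8);c=blob(m,(135,222,80,50));q=quad(c);print('pad scene',[plane('scene',p,.01).round(4).tolist() for p in q])
print('V around scanner',hsv['top'][210:236,309,2],hsv['top'][222,285:335,2])
E
```

```text
top label 731.0 [[186.0, 283.0], [149.0, 290.0], [142.0, 270.0], [179.0, 263.0]] ((163.97735595703125, 276.8792419433594), (20.640316009521484, 39.80632400512695), 79.3803482055664)
scene label 162.0 [[449.0, 180.0], [422.0, 186.0], [414.0, 182.0], [452.0, 170.0]] ((433.0376892089844, 179.28524780273438), (8.70349407196045, 38.306827545166016), 76.75948333740234)
pad ((457.74603271484375, 258.009765625), (58.856380462646484, 40.34543991088867), 22.249025344848633)
[[0.4936, -0.2296, 0.01], [0.5768, -0.2623, 0.01], [0.5306, -0.3837, 0.01], [0.4476, -0.3506, 0.01]]
pad scene [[0.4985, -0.2291, 0.01], [0.5834, -0.261, 0.01], [0.5377, -0.383, 0.01], [0.4526, -0.3494, 0.01]]
V around scanner [115  81  24  17  26  20  16  41 138 156 154 117  54  10  34  18  13  11
   1  69  50  88  97  91  49  25] [116 117 115 115 114  54  51  94  96  94  96  96  95  93  65  11  20  22
  19  19  19  20  40  56  54  19  22  24  20  25  26  10  17  33  60  56
  60  53  57  55  55  42  25  70  64  69  65  67  65  65]
```

View pics/crop.png

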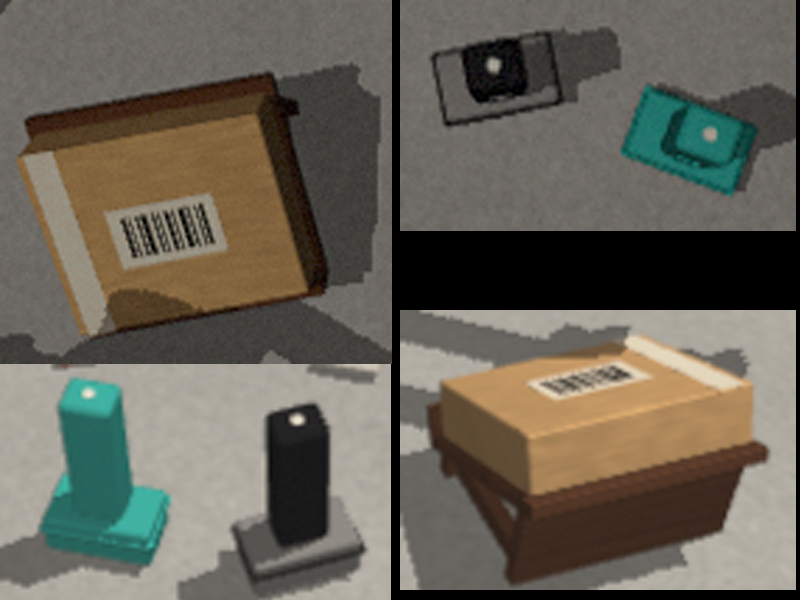

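The crop confirms the black and grey scanner and the barcode parcel on the rest. The rest's high back faces +x, so the label leans towards the robot. Now the positions.

Run:
```python
from h import *
I={n:cv2.imread(f'pics/{n}0.png') for n in('scene','top')}
hsv={n:cv2.cvtColor(I[n],cv2.COLOR_BGR2HSV) for n in I}
T=np.array([[179,263],[186,283],[149,290],[142,270.]]);S=np.array([[413.8,181.8],[421.1,186.7],[450.8,180.3],[444.1,174.5]])
# order by world: match top (up=+x,left=+y) with scene (down=+x,right=+y)
# top corners: +x-y, -x-y, -x+y, +x+y ; scene: -x-y, +x-y, +x+y, -x+y
S=S[[1,0,3,2]]
P=[]
for s,t in zip(S,T): p,e=tri(s,t);P.append(p);print('label c',p.round(4),round(e,4))
P=np.array(P);print('sides',np.linalg.norm(np.roll(P,-1,0)-P,axis=1).round(4),'mid',P.mean(0).round(4))
y=P[2]+P[3]-P[0]-P[1];x=P[0]+P[3]-P[1]-P[2];n=np.cross(x,y);n/=np.linalg.norm(n);print('n',n,'tilt',np.degrees(np.arccos(n[2])),'y yaw',np.degrees(np.arctan2(y[1],y[0])),'x yaw',np.degrees(np.arctan2(x[1],x[0])))
# dot
for n,b in(('top',(300,213,18,14)),('scene',(310,210,16,14))):
    m=(hsv[n][...,2]>110).astype(np.uint8);c=blob(m,b);M=cv2.moments(c);d=np.array([M['m10'],M['m01']])/M['m00'];print(n,'dot',d,plane(n,d,.136).round(4))
    if n=='top':dt=d
print('tri',tri(d,dt))
H=np.array([[290,215.8],[325.5,209.7],[329.4,231.5],[293.9,237.9]])
for z in(.016,.03):
    W=np.array([plane('top',p,z) for p in H]);v=W[1]+W[2]-W[0]-W[3];print(z,'head',W.mean(0).round(4),'sides',np.linalg.norm(np.roll(W,-1,0)-W,axis=1).round(4),'long yaw',np.degrees(np.arctan2(v[1],v[0])))
```

```text
label c [0.4878 0.2746 0.1102] 0.0025
label c [0.4478 0.2676 0.0899] 0.0027
label c [0.4325 0.3429 0.0915] 0.0073
label c [0.4723 0.3482 0.1085] 0.0006
sides [0.0453 0.0769 0.0436 0.0752] mid [0.4601 0.3083 0.1   ]
n [-0.41096903 -0.08482111  0.90769479] tilt 24.811292090813616 y yaw 101.71685572584194 x yaw 8.68868204963979
top dot [308.06060606 219.39393939] [0.5787 0.0231 0.136 ]
scene dot [316.66666667 211.09876543] [0.5657 0.0244 0.136 ]
tri (array([0.57777875, 0.02300759, 0.1481644 ]), np.float64(0.0003606107418454044))
0.016 head [0.579  0.0217 0.016 ] sides [0.079  0.0487 0.0789 0.0492] long yaw -78.50392553864152
0.03 head [0.578  0.0215 0.03  ] sides [0.0779 0.048  0.0778 0.0486] long yaw -78.50392553864155
```

```bash
cat >> h.py <<'E'
def tool(yaw,tilt=0):  # tool y at world yaw (deg), z down, then tilted about tool x
    c,s=np.cos(np.radians(yaw)),np.sin(np.radians(yaw))
    return R.from_matrix(np.array([[-s,c,0],[c,s,0],[0,0,-1.]]).T)*R.from_rotvec([np.radians(tilt),0,0])
def go(p,yaw,tilt=0):
    s=manip.sense();r=R.from_quat(s['tool_rot']);g=tool(yaw,tilt);d=np.array(p)-s['tcp_pos']
    print('t',round(s['t'],2),'tcp',s['tcp_pos'].round(4),'grip',round(s['finger_gap'],3),round(float(np.max(s['gripper_force'])),1),
     '\n slide now',(100*r.inv().apply(d)).round(2),'slide after turn',(100*g.inv().apply(d)).round(2),'turn',(r.inv()*g).as_rotvec().round(4))
E
python3 - <<'E'
from h import *
go([.578,.022,.231],11.5)
m=cv2.inRange(cv2.cvtColor(cv2.imread('pics/top0.png'),cv2.COLOR_BGR2HSV),(80,120,30),(100,255,255));c=blob(m,(340,215,60,50));print('turq',plane('top',cv2.minAreaRect(c)[0],.03))
E
```

```text
t 0.1 tcp [0.2741 0.5609 0.2304] grip 0.995 0.0 
 slide now [-5.097e+01 -3.507e+01 -1.000e-02] slide after turn [-58.87  19.03  -0.06] turn [-1.900e-03  6.000e-04  9.153e-01]
turq [ 0.54121593 -0.10393157  0.03      ]
```

```bash
python3 -m creep '[{"slide":[0,0,0],"angular":[0,0,0.114],"claw":1},{"slide":[0,0,0],"angular":[0,0,0.114],"claw":1},{"slide":[0,0,0],"angular":[0,0,0.114],"claw":1},{"slide":[0,0,0],"angular":[0,0,0.114],"claw":1},{"slide":[0,0,0],"angular":[0,0,0.114],"claw":1},{"slide":[0,0,0],"angular":[0,0,0.114],"claw":1},{"slide":[0,0,0],"angular":[0,0,0.114],"claw":1},{"slide":[0,0,0],"angular":[0,0,0.117],"claw":1}]'
python3 -m creep '[{"slide":[-2.9,0.9,0],"angular":[0,0,0],"claw":1},{"slide":[-2.9,0.9,0],"angular":[0,0,0],"claw":1},{"slide":[-2.9,0.9,0],"angular":[0,0,0],"claw":1},{"slide":[-2.9,0.9,0],"angular":[0,0,0],"claw":1},{"slide":[-2.9,0.9,0],"angular":[0,0,0],"claw":1},{"slide":[-2.9,0.9,0],"angular":[0,0,0],"claw":1},{"slide":[-2.9,0.9,0],"angular":[0,0,0],"claw":1},{"slide":[-2.9,0.9,0],"angular":[0,0,0],"claw":1},{"slide":[-2.9,0.9,0],"angular":[0,0,0],"claw":1},{"slide":[-2.9,0.9,0],"angular":[0,0,0],"claw":1}]'
python3 -m creep '[{"slide":[-2.9,0.9,0],"angular":[0,0,0],"claw":1},{"slide":[-2.9,0.9,0],"angular":[0,0,0],"claw":1},{"slide":[-2.9,0.9,0],"angular":[0,0,0],"claw":1},{"slide":[-2.9,0.9,0],"angular":[0,0,0],"claw":1},{"slide":[-2.9,0.9,0],"angular":[0,0,0],"claw":1},{"slide":[-2.9,0.9,0],"angular":[0,0,0],"claw":1},{"slide":[-2.9,0.9,0],"angular":[0,0,0],"claw":1},{"slide":[-2.9,0.9,0],"angular":[0,0,0],"claw":1},{"slide":[0,0,0],"angular":[0,0,0],"claw":1},{"slide":[0,0,0],"angular":[0,0,0],"claw":1}]'
python3 - <<'E'
from h import *
go([.578,.022,.16],11.5)
for n in('scene','top'): cv2.imwrite(f'pics/{n}1.png',viewer.snapshot(n))
a=cv2.imread('pics/top1.png')[150:290,240:440];b=cv2.imread('pics/scene1.png')[120:290,220:420]
cv2.imwrite('pics/c1.png',np.hstack([cv2.resize(a,(400,280)),cv2.resize(b,(400,340))[:280]]))
E
```

```text
t: 0.77
tcp_pos: [0.2742, 0.5611, 0.2307]
tool_rot: [0.635, 0.773, -0.001, 0.0]
force: [0.2, -0.4, 0.6]
finger_gap: 0.995
gripper_force: 0.0
t: 1.6
tcp_pos: [0.4208, 0.2938, 0.231]
tool_rot: [0.633, 0.775, -0.0, -0.0]
force: [-0.0, 0.8, 0.0]
finger_gap: 0.999
gripper_force: 0.0
t: 2.43
tcp_pos: [0.5379, 0.0809, 0.2308]
tool_rot: [0.634, 0.773, -0.0, -0.0]
force: [-0.0, 0.3, -0.2]
finger_gap: 1.002
gripper_force: 0.0
t 2.43 tcp [0.5379 0.0809 0.2308] grip 1.002 0.0 
 slide now [-6.57  2.78  7.08] slide after turn [-6.57  2.76  7.08] turn [-0.0008 -0.0004 -0.0029]
```

View pics/c1.png

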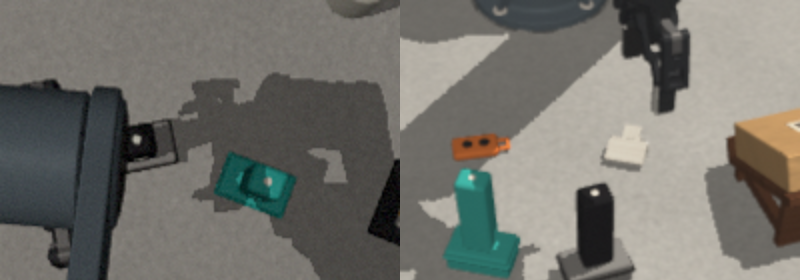

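The picture shows the gripper about 6.6 cm short of the scanner. Both scanners stand undisturbed, at crop (140,145) and (258,185). I'll move over the scanner and go down.

```bash
python3 -m creep '[{"slide":[-2.2,1.0,0],"angular":[0,0,-0.003],"claw":1},{"slide":[-2.2,1.0,0],"angular":[0,0,0],"claw":1},{"slide":[-2.2,1.0,0],"angular":[0,0,0],"claw":1},{"slide":[0,0,2],"angular":[0,0,0],"claw":1},{"slide":[0,0,2],"angular":[0,0,0],"claw":1},{"slide":[0,0,0],"angular":[0,0,0],"claw":1},{"slide":[0,0,0],"angular":[0,0,0],"claw":1}]'
python3 - <<'E'
from h import *
go([.580,.022,.086],11.5)
E
```

```text
t: 3.12
tcp_pos: [0.5785, 0.0252, 0.1904]
tool_rot: [0.631, 0.776, -0.001, -0.002]
force: [0.3, 0.1, 0.1]
finger_gap: 1.0
gripper_force: 0.0
t 3.12 tcp [0.5785 0.0252 0.1904] grip 1.0 0.0 
 slide now [-0.36  0.12 10.44] slide after turn [-0.34  0.08 10.44] turn [-0.0036 -0.0015  0.005 ]
```

```bash
python3 -m creep '[{"slide":[-0.3,0.1,1.5],"angular":[0,0,0],"claw":1},{"slide":[0,0,1.5],"angular":[0,0,0],"claw":1},{"slide":[0,0,1.5],"angular":[0,0,0],"claw":1},{"slide":[0,0,1.5],"angular":[0,0,0],"claw":1},{"slide":[0,0,1.5],"angular":[0,0,0],"claw":1},{"slide":[0,0,1.5],"angular":[0,0,0],"claw":1},{"slide":[0,0,1.4],"angular":[0,0,0],"claw":1},{"slide":[0,0,0],"angular":[0,0,0],"claw":1},{"slide":[0,0,0],"angular":[0,0,0],"claw":1}]' 60
python3 -m creep '[{"slide":[0,0,0],"angular":[0,0,0],"claw":0.5},{"slide":[0,0,0],"angular":[0,0,0],"claw":0.2},{"slide":[0,0,0],"angular":[0,0,0],"claw":0},{"slide":[0,0,0],"angular":[0,0,0],"claw":-0.2},{"slide":[0,0,0],"angular":[0,0,0],"claw":-0.4},{"slide":[0,0,0],"angular":[0,0,0],"claw":-1},{"slide":[0,0,0],"angular":[0,0,0],"claw":-1},{"slide":[0,0,0],"angular":[0,0,0],"claw":-1},{"slide":[0,0,0],"angular":[0,0,0],"claw":-1},{"slide":[0,0,0],"angular":[0,0,0],"claw":-1}]' 60
python3 -m creep '[{"slide":[0,0,0],"angular":[0,0,0],"claw":-1},{"slide":[0,0,0],"angular":[0,0,0],"claw":-1},{"slide":[0,0,-0.5],"angular":[0,0,0],"claw":-1},{"slide":[0,0,-1],"angular":[0,0,0],"claw":-1},{"slide":[0,0,-1],"angular":[0,0,0],"claw":-1},{"slide":[0,0,-1],"angular":[0,0,0],"claw":-1},{"slide":[0,0,-1],"angular":[0,0,0],"claw":-1},{"slide":[0,0,-0.5],"angular":[0,0,0],"claw":-1},{"slide":[0,0,0],"angular":[0,0,0],"claw":-1},{"slide":[0,0,0],"angular":[0,0,0],"claw":-1}]' 60
python3 - <<'E'
from h import *
go([.580,.022,.086],11.5)
for n in('scene','top'): cv2.imwrite(f'pics/{n}2.png',viewer.snapshot(n))
cv2.imwrite('pics/c2.png',cv2.resize(cv2.imread('pics/scene2.png')[120:290,220:420],(800,600)))
E
```

```text
t: 3.87
tcp_pos: [0.5819, 0.0218, 0.088]
tool_rot: [0.631, 0.776, 0.0, 0.0]
force: [0.5, -0.1, -0.5]
finger_gap: 1.006
gripper_force: 0.0
t: 4.7
tcp_pos: [0.5817, 0.0209, 0.0881]
tool_rot: [0.631, 0.775, 0.0, 0.0]
force: [-1.2, 0.5, 5.4]
finger_gap: 0.345
gripper_force: 58.9
t: 5.53
tcp_pos: [0.5819, 0.021, 0.1379]
tool_rot: [0.631, 0.775, 0.0, 0.0]
force: [-0.9, 0.7, -2.0]
finger_gap: 0.344
gripper_force: 59.0
t 5.53 tcp [0.5819 0.021  0.1379] grip 0.344 59.0 
 slide now [ 0.14 -0.17  5.19] slide after turn [ 0.14 -0.17  5.19] turn [0.001  0.0003 0.0033]
```

View pics/c2.png

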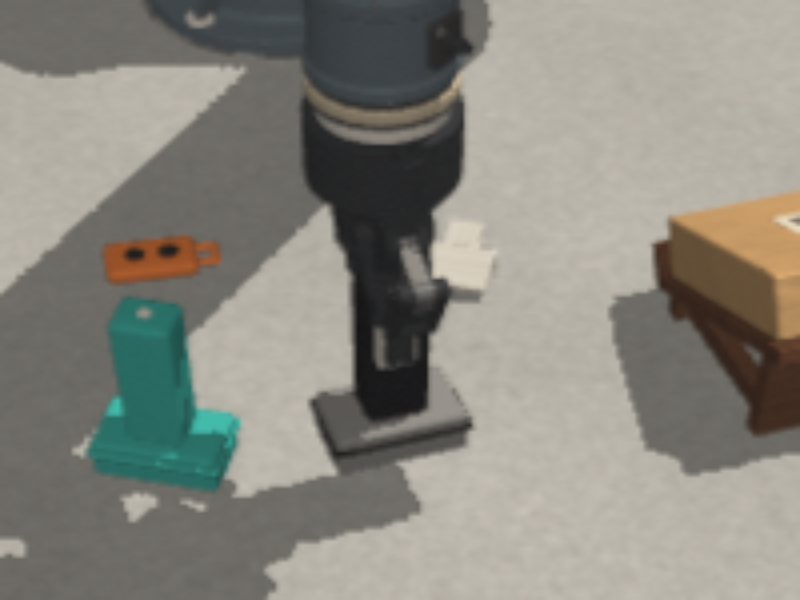

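The scanner is held straight in the gripper, with its head at crop (390,415), and lifted clear. Next I'll raise it and carry it towards the rest.

```bash
python3 -m creep '[{"slide":[0,0,-2],"angular":[0,0,0],"claw":-1},{"slide":[0,0,-2],"angular":[0,0,0],"claw":-1},{"slide":[0,0,-2],"angular":[0,0,0],"claw":-1},{"slide":[0,0,-2],"angular":[0,0,0],"claw":-1},{"slide":[0,0,-2],"angular":[0,0,0],"claw":-1},{"slide":[0,0,-2],"angular":[0,0,0],"claw":-1},{"slide":[0,0,-2],"angular":[0,0,0],"claw":-1},{"slide":[0,0,-2],"angular":[0,0,0],"claw":-1},{"slide":[0,0,0],"angular":[0,0,0],"claw":-1}]'
python3 - <<'E'
from h import *
go([.380,.292,.30],11.5)
E
```

```text
t: 6.38
tcp_pos: [0.5839, 0.0207, 0.3009]
tool_rot: [0.631, 0.775, 0.002, 0.003]
force: [1.2, -0.5, -1.8]
finger_gap: 0.346
gripper_force: 59.9
t 6.38 tcp [0.5839 0.0207 0.3009] grip 0.346 59.9 
 slide now [ 30.7  -14.47  -0.1 ] slide after turn [ 30.65 -14.57   0.09] turn [0.0072 0.0027 0.0034]
```

```bash
python3 -m creep '[{"slide":[1.5,-0.7,0],"angular":[0,0,0],"claw":-1},{"slide":[2,-1,0],"angular":[0,0,0],"claw":-1},{"slide":[2,-1,0],"angular":[0,0,0],"claw":-1},{"slide":[2,-1,0],"angular":[0,0,0],"claw":-1},{"slide":[2,-1,0],"angular":[0,0,0],"claw":-1},{"slide":[2,-1,0],"angular":[0,0,0],"claw":-1},{"slide":[2,-0.9,0],"angular":[0,0,0],"claw":-1},{"slide":[2,-0.9,0],"angular":[0,0,0],"claw":-1},{"slide":[2,-0.9,0],"angular":[0,0,0],"claw":-1},{"slide":[2,-0.9,0],"angular":[0,0,0],"claw":-1}]'
python3 -m creep '[{"slide":[2,-0.9,0],"angular":[0,0,0],"claw":-1},{"slide":[2,-0.9,0],"angular":[0,0,0],"claw":-1},{"slide":[2,-0.9,0],"angular":[0,0,0],"claw":-1},{"slide":[2,-0.9,0],"angular":[0,0,0],"claw":-1},{"slide":[2,-0.9,0],"angular":[0,0,0],"claw":-1},{"slide":[1.2,-0.5,0],"angular":[0,0,0],"claw":-1},{"slide":[0,0,0],"angular":[0,0,0],"claw":-1},{"slide":[0,0,0],"angular":[0,0,0],"claw":-1}]'
python3 -m creep '[{"slide":[0,0,0],"angular":[-0.05,0,0],"claw":-1},{"slide":[0,0,0],"angular":[-0.06,0,0],"claw":-1},{"slide":[0,0,0],"angular":[-0.06,0,0],"claw":-1},{"slide":[0,0,0],"angular":[-0.06,0,0],"claw":-1},{"slide":[0,0,0],"angular":[-0.06,0,0],"claw":-1},{"slide":[0,0,0],"angular":[-0.06,0,0],"claw":-1},{"slide":[0,0,0],"angular":[-0.05,0,0],"claw":-1},{"slide":[0,0,0],"angular":[-0.036,0,0],"claw":-1},{"slide":[0,0,0],"angular":[0,0,0],"claw":-1},{"slide":[0,0,0],"angular":[0,0,0],"claw":-1}]'
python3 - <<'E'
from h import *
go([.405,.297,.225],11.5,-25);print(manip.sense()['q'])
E
```

```text
t: 7.22
tcp_pos: [0.4485, 0.194, 0.2952]
tool_rot: [0.631, 0.775, -0.002, -0.002]
force: [0.1, 0.9, -1.8]
finger_gap: 0.347
gripper_force: 59.6
t: 7.88
tcp_pos: [0.3778, 0.2926, 0.2957]
tool_rot: [0.631, 0.776, -0.002, -0.001]
force: [-0.0, -0.0, -1.8]
finger_gap: 0.348
gripper_force: 59.7
t: 8.72
tcp_pos: [0.3789, 0.2917, 0.2964]
tool_rot: [0.617, 0.757, 0.166, 0.136]
force: [-0.7, -0.1, -1.9]
finger_gap: 0.345
gripper_force: 60.0
t 8.72 tcp [0.3789 0.2917 0.2964] grip 0.345 60.0 
 slide now [-0.   -0.58  7.6 ] slide after turn [-0.  -0.6  7.6] turn [-0.0033 -0.0002  0.0027]
[ 0.50005405  0.11740318  1.96908317 -0.20573703  0.64930105  0.43511173]
```

```bash
python3 -m creep '[{"slide":[0,-0.2,0.5],"angular":[0,0,0],"claw":-1},{"slide":[0,-0.2,0.9],"angular":[0,0,0],"claw":-1},{"slide":[0,-0.2,0.9],"angular":[0,0,0],"claw":-1},{"slide":[0,0,0.9],"angular":[0,0,0],"claw":-1},{"slide":[0,0,0.9],"angular":[0,0,0],"claw":-1},{"slide":[0,0,0.9],"angular":[0,0,0],"claw":-1},{"slide":[0,0,0.9],"angular":[0,0,0],"claw":-1},{"slide":[0,0,0.9],"angular":[0,0,0],"claw":-1},{"slide":[0,0,0.6],"angular":[0,0,0],"claw":-1},{"slide":[0,0,0],"angular":[0,0,0],"claw":-1}]'
python3 - <<'E'
from h import *
go([.405,.297,.225],11.5,-25)
for n in('scene','top'): cv2.imwrite(f'pics/{n}3.png',viewer.snapshot(n))
cv2.imwrite('pics/c3.png',np.hstack([cv2.resize(cv2.imread('pics/scene3.png')[70:250,360:510],(400,480)),cv2.resize(cv2.imread('pics/top3.png')[190:340,100:225],(400,480))]))
E
```

```text
t: 9.55
tcp_pos: [0.4049, 0.2976, 0.2262]
tool_rot: [0.617, 0.757, 0.167, 0.136]
force: [-0.1, 0.3, -2.4]
finger_gap: 0.348
gripper_force: 59.8
t 9.55 tcp [0.4049 0.2976 0.2262] grip 0.348 59.8 
 slide now [-0.06 -0.05  0.11] slide after turn [-0.06 -0.05  0.11] turn [-0.0027 -0.0006  0.003 ]
```

View pics/c3.png

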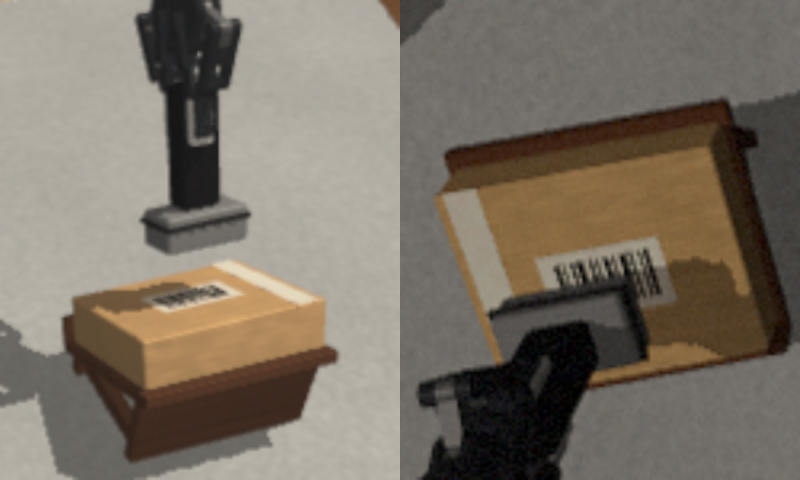

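```bash
python3 -m creep '[{"slide":[0,0,0],"angular":[0,0,0],"claw":-1},{"slide":[0,0,0],"angular":[0,0,0],"claw":-1},{"slide":[0,0,0],"angular":[0,0,0],"claw":-1},{"slide":[0,0,0],"angular":[0,0,0],"claw":-1},{"slide":[0,0,0],"angular":[0,0,0],"claw":-1},{"slide":[0,0,0],"angular":[0,0,0],"claw":-1},{"slide":[0,0,0],"angular":[0,0,0],"claw":-1},{"slide":[0,0,0],"angular":[0,0,0],"claw":-1},{"slide":[0,0,0],"angular":[0,0,0],"claw":-1},{"slide":[0,0,0],"angular":[0,0,0],"claw":-1}]'
python3 - <<'E'
from h import *
s=manip.sense();r=R.from_quat(s['tool_rot'])
for n in('top','scene'):
  for z in(.0561,.0721): # head top / band
   for x,y in((.04,.025),(-.04,.025),(-.04,-.025),(.04,-.025)):
    p=s['tcp_pos']+r.apply([x,y,z]);q=np.linalg.inv(C[n]['T'])@[*p,1]
    print(n,z,x,y,(C[n]['cx']+F(n)*q[0]/-q[2]).round(1),(C[n]['cy']+F(n)*q[1]/q[2]).round(1))
E
```

```text
t: 10.48
tcp_pos: [0.4048, 0.2979, 0.2277]
tool_rot: [0.616, 0.757, 0.168, 0.137]
force: [-0.3, 0.0, -2.1]
finger_gap: 0.343
gripper_force: 59.8
top 0.0561 0.04 0.025 126.0 288.1
top 0.0561 -0.04 0.025 170.0 280.1
top 0.0561 -0.04 -0.025 177.7 303.8
top 0.0561 0.04 -0.025 134.6 311.6
top 0.0721 0.04 0.025 128.7 283.9
top 0.0721 -0.04 0.025 171.9 276.1
top 0.0721 -0.04 -0.025 179.4 299.4
top 0.0721 0.04 -0.025 137.1 307.1
scene 0.0561 0.04 0.025 453.5 144.9
scene 0.0561 -0.04 0.025 421.0 151.9
scene 0.0561 -0.04 -0.025 410.8 147.5
scene 0.0561 0.04 -0.025 442.2 140.9
scene 0.0721 0.04 0.025 453.6 151.8
scene 0.0721 -0.04 0.025 421.3 158.9
scene 0.0721 -0.04 -0.025 411.2 154.3
scene 0.0721 0.04 -0.025 442.3 147.6
```

The projected head corners match the picture within about 2 px in both views, so the aim holds. I'll keep still for the rest of the two seconds and a little longer, then back off.

```bash
for i in 1 2; do python3 -m creep '[{"slide":[0,0,0],"angular":[0,0,0],"claw":-1},{"slide":[0,0,0],"angular":[0,0,0],"claw":-1},{"slide":[0,0,0],"angular":[0,0,0],"claw":-1},{"slide":[0,0,0],"angular":[0,0,0],"claw":-1},{"slide":[0,0,0],"angular":[0,0,0],"claw":-1},{"slide":[0,0,0],"angular":[0,0,0],"claw":-1},{"slide":[0,0,0],"angular":[0,0,0],"claw":-1},{"slide":[0,0,0],"angular":[0,0,0],"claw":-1},{"slide":[0,0,0],"angular":[0,0,0],"claw":-1},{"slide":[0,0,0],"angular":[0,0,0],"claw":-1}]'; done
python3 -m creep '[{"slide":[0,0,-0.8],"angular":[0,0,0],"claw":-1},{"slide":[0,0,-1.2],"angular":[0,0,0],"claw":-1},{"slide":[0,0,-1.2],"angular":[0,0,0],"claw":-1},{"slide":[0,0,-1.2],"angular":[0,0,0],"claw":-1},{"slide":[0,0,-1.2],"angular":[0,0,0],"claw":-1},{"slide":[0,0,-1.2],"angular":[0,0,0],"claw":-1},{"slide":[0,0,-0.8],"angular":[0,0,0],"claw":-1},{"slide":[0,0,0],"angular":[0,0,0],"claw":-1},{"slide":[0,0,0],"angular":[0,0,0],"claw":-1}]'
python3 -m creep '[{"slide":[0,0,0],"angular":[0.05,0,0],"claw":-1},{"slide":[0,0,0],"angular":[0.06,0,0],"claw":-1},{"slide":[0,0,0],"angular":[0.06,0,0],"claw":-1},{"slide":[0,0,0],"angular":[0.06,0,0],"claw":-1},{"slide":[0,0,0],"angular":[0.06,0,0],"claw":-1},{"slide":[0,0,0],"angular":[0.06,0,0],"claw":-1},{"slide":[0,0,0],"angular":[0.05,0,0],"claw":-1},{"slide":[0,0,0],"angular":[0.036,0,0],"claw":-1},{"slide":[0,0,0],"angular":[0,0,0],"claw":-1},{"slide":[0,0,0],"angular":[0,0,0],"claw":-1}]'
python3 - <<'E'
from h import *
go([.56,.0,.31],11.5);go([.515,-.306,.31],-20.8)
E
```

```text
t: 11.32
tcp_pos: [0.4048, 0.2979, 0.2277]
tool_rot: [0.616, 0.757, 0.168, 0.137]
force: [0.5, -0.5, -1.7]
finger_gap: 0.345
gripper_force: 59.8
t: 12.15
tcp_pos: [0.4048, 0.2979, 0.2277]
tool_rot: [0.616, 0.757, 0.168, 0.137]
force: [-0.7, -0.4, -2.1]
finger_gap: 0.343
gripper_force: 59.8
t: 12.9
tcp_pos: [0.3733, 0.2915, 0.2971]
tool_rot: [0.616, 0.757, 0.168, 0.137]
force: [0.5, -0.5, -1.9]
finger_gap: 0.342
gripper_force: 60.1
t: 13.73
tcp_pos: [0.3738, 0.2912, 0.2956]
tool_rot: [0.632, 0.775, -0.0, 0.0]
force: [-0.4, -0.2, -1.9]
finger_gap: 0.344
gripper_force: 59.8
t 13.73 tcp [0.3738 0.2912 0.2956] grip 0.344 59.8 
 slide now [-32.29  12.35  -1.43] slide after turn [-32.25  12.44  -1.44] turn [-0.0004  0.0005  0.0028]
t 13.73 tcp [0.3738 0.2912 0.2956] grip 0.344 59.8 
 slide now [-61.35   1.75  -1.41] slide after turn [-50.82  34.41  -1.44] turn [-3.000e-04  6.000e-04  5.665e-01]
```

```bash
python3 -m creep '[{"slide":[-1.5,0,-0.5],"angular":[0,0,0],"claw":-1},{"slide":[-2.4,0.1,-0.5],"angular":[0,0,0],"claw":-1},{"slide":[-2.4,0.1,-0.4],"angular":[0,0,0],"claw":-1},{"slide":[-2.4,0.1,0],"angular":[0,0,0],"claw":-1},{"slide":[-2.4,0.1,0],"angular":[0,0,0],"claw":-1},{"slide":[-2.4,0.1,0],"angular":[0,0,0],"claw":-1},{"slide":[-2.4,0.1,0],"angular":[0,0,0],"claw":-1},{"slide":[-2.4,0.1,0],"angular":[0,0,0],"claw":-1},{"slide":[-2.4,0.1,0],"angular":[0,0,0],"claw":-1},{"slide":[-2.4,0.1,0],"angular":[0,0,0],"claw":-1}]'
python3 -m creep '[{"slide":[-2.4,0.1,0],"angular":[0,0,0],"claw":-1},{"slide":[-2.4,0.1,0],"angular":[0,0,0],"claw":-1},{"slide":[-2.4,0.1,0],"angular":[0,0,0],"claw":-1},{"slide":[-2.4,0.1,0],"angular":[0,0,0],"claw":-1},{"slide":[-2.4,0.1,0],"angular":[0,0,0],"claw":-1},{"slide":[-2.4,0.1,0],"angular":[0,0,0],"claw":-1},{"slide":[-2.4,0.1,0],"angular":[0,0,0],"claw":-1},{"slide":[-2.4,0.1,0],"angular":[0,0,0],"claw":-1},{"slide":[-2.4,0,0],"angular":[0,0,0],"claw":-1},{"slide":[-2.4,0,0],"angular":[0,0,0],"claw":-1}]'
python3 -m creep '[{"slide":[-2.4,0,0],"angular":[0,0,0],"claw":-1},{"slide":[-2.4,0,0],"angular":[0,0,0],"claw":-1},{"slide":[-2.4,0,0],"angular":[0,0,0],"claw":-1},{"slide":[-2.4,0,0],"angular":[0,0,0],"claw":-1},{"slide":[-2.4,0,0],"angular":[0,0,0],"claw":-1},{"slide":[-2,0,0],"angular":[0,0,0],"claw":-1},{"slide":[0,0,0],"angular":[0,0,0],"claw":-1},{"slide":[0,0,0],"angular":[0,0,0],"claw":-1}]'
python3 -m creep '[{"slide":[0,0,0],"angular":[0,0,0.06],"claw":-1},{"slide":[0,0,0],"angular":[0,0,0.08],"claw":-1},{"slide":[0,0,0],"angular":[0,0,0.08],"claw":-1},{"slide":[0,0,0],"angular":[0,0,0.08],"claw":-1},{"slide":[0,0,0],"angular":[0,0,0.08],"claw":-1},{"slide":[0,0,0],"angular":[0,0,0.08],"claw":-1},{"slide":[0,0,0],"angular":[0,0,0.07],"claw":-1},{"slide":[0,0,0],"angular":[0,0,0.036],"claw":-1},{"slide":[0,0,0],"angular":[0,0,0],"claw":-1},{"slide":[0,0,0],"angular":[0,0,0],"claw":-1}]'
python3 - <<'E'
from h import *
go([.515,-.306,.12],-20.8)
E
```

```text
t: 14.57
tcp_pos: [0.4283, 0.066, 0.3103]
tool_rot: [0.631, 0.776, 0.0, 0.0]
force: [-0.3, 0.0, -2.5]
finger_gap: 0.342
gripper_force: 59.9
t: 15.4
tcp_pos: [0.485, -0.1671, 0.3102]
tool_rot: [0.631, 0.775, -0.0, 0.0]
force: [1.2, 0.6, -2.3]
finger_gap: 0.346
gripper_force: 59.9
t: 16.07
tcp_pos: [0.5133, -0.3038, 0.3098]
tool_rot: [0.632, 0.775, 0.0, -0.001]
force: [0.1, -0.3, -2.4]
finger_gap: 0.349
gripper_force: 59.9
t: 16.9
tcp_pos: [0.5134, -0.3021, 0.3104]
tool_rot: [0.822, 0.569, -0.0, -0.0]
force: [0.5, 0.7, -2.9]
finger_gap: 0.343
gripper_force: 60.0
t 16.9 tcp [ 0.5134 -0.3021  0.3104] grip 0.343 60.0 
 slide now [-0.32  0.3  19.04] slide after turn [-0.31  0.29 19.04] turn [-0.0008 -0.0004  0.0032]
```

```bash
python3 -m creep '[{"slide":[-0.3,0.3,1.5],"angular":[0,0,0],"claw":-1},{"slide":[0,0,2.1],"angular":[0,0,0],"claw":-1},{"slide":[0,0,2.1],"angular":[0,0,0],"claw":-1},{"slide":[0,0,2.1],"angular":[0,0,0],"claw":-1},{"slide":[0,0,2.1],"angular":[0,0,0],"claw":-1},{"slide":[0,0,2.1],"angular":[0,0,0],"claw":-1},{"slide":[0,0,2.1],"angular":[0,0,0],"claw":-1},{"slide":[0,0,2.1],"angular":[0,0,0],"claw":-1},{"slide":[0,0,2],"angular":[0,0,0],"claw":-1},{"slide":[0,0,1],"angular":[0,0,0],"claw":-1}]'
python3 -m creep '[{"slide":[0,0,0],"angular":[0,0,0],"claw":-1},{"slide":[0,0,0],"angular":[0,0,0],"claw":-1}]'
python3 - <<'E'
from h import *
go([.515,-.306,.0985],-20.8)
for n in('scene','top'): cv2.imwrite(f'pics/{n}4.png',viewer.snapshot(n))
cv2.imwrite('pics/c4.png',np.hstack([cv2.resize(cv2.imread('pics/scene4.png')[150:290,110:250],(400,400)),cv2.resize(cv2.imread('pics/top4.png')[200:320,400:520],(400,400))]))
E
```

```text
t: 17.73
tcp_pos: [0.5143, -0.3058, 0.1162]
tool_rot: [0.822, 0.569, -0.0, -0.002]
force: [-0.5, -0.2, -1.9]
finger_gap: 0.345
gripper_force: 59.7
t: 17.9
tcp_pos: [0.5156, -0.3072, 0.1186]
tool_rot: [0.823, 0.568, -0.0, -0.0]
force: [0.4, -0.7, -2.0]
finger_gap: 0.344
gripper_force: 59.7
t 17.9 tcp [ 0.5156 -0.3072  0.1186] grip 0.344 59.7 
 slide now [ 0.09 -0.1   2.01] slide after turn [ 0.09 -0.1   2.01] turn [-0.0004 -0.0002  0.0016]
```

View pics/c4.png

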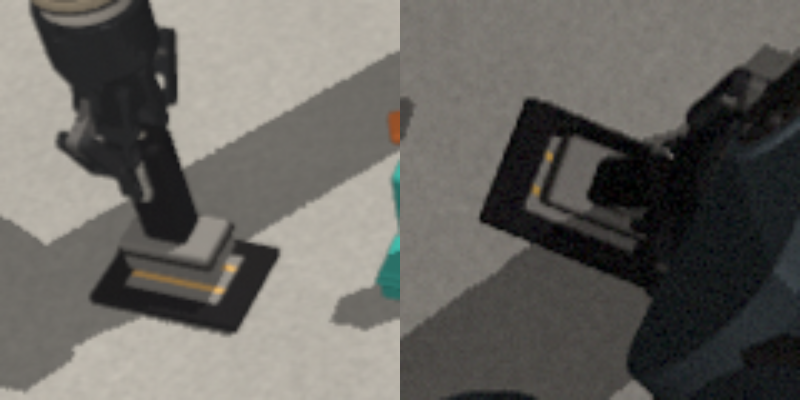

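The head is squarely over the grey field and about 20 mm above it: scene crop (180,250), top crop (590,185). I'll lower it gently.

```bash
python3 -m creep '[{"slide":[0,0,0.4],"angular":[0,0,0],"claw":-1},{"slide":[0,0,0.4],"angular":[0,0,0],"claw":-1},{"slide":[0,0,0.3],"angular":[0,0,0],"claw":-1},{"slide":[0,0,0.3],"angular":[0,0,0],"claw":-1},{"slide":[0,0,0.2],"angular":[0,0,0],"claw":-1},{"slide":[0,0,0.1],"angular":[0,0,0],"claw":-1},{"slide":[0,0,0.1],"angular":[0,0,0],"claw":-1},{"slide":[0,0,0.1],"angular":[0,0,0],"claw":-1},{"slide":[0,0,0],"angular":[0,0,0],"claw":-1},{"slide":[0,0,0],"angular":[0,0,0],"claw":-1}]'
```

```text
t: 18.83
tcp_pos: [0.5155, -0.3074, 0.0996]
tool_rot: [0.823, 0.568, -0.0, -0.0]
force: [0.6, -0.4, -1.6]
finger_gap: 0.346
gripper_force: 59.8
```

```bash
python3 -m creep '[{"slide":[0,0,0.1],"angular":[0,0,0],"claw":-1},{"slide":[0,0,0],"angular":[0,0,0],"claw":-1},{"slide":[0,0,0.05],"angular":[0,0,0],"claw":-1},{"slide":[0,0,0],"angular":[0,0,0],"claw":-1},{"slide":[0,0,0],"angular":[0,0,0],"claw":-1}]'
```

```text
t: 19.25
tcp_pos: [0.5156, -0.3074, 0.0981]
tool_rot: [0.823, 0.568, 0.0, 0.0]
force: [0.6, 0.1, -2.5]
finger_gap: 0.343
gripper_force: 60.0
```

```bash
python3 -m creep '[{"slide":[0,0,0.05],"angular":[0,0,0],"claw":-1},{"slide":[0,0,0],"angular":[0,0,0],"claw":-1},{"slide":[0,0,0],"angular":[0,0,0],"claw":-1}]'
python3 -m creep '[{"slide":[0,0,0.05],"angular":[0,0,0],"claw":-1},{"slide":[0,0,0],"angular":[0,0,0],"claw":-1},{"slide":[0,0,0],"angular":[0,0,0],"claw":-1}]'
```

```text
t: 19.5
tcp_pos: [0.5156, -0.3075, 0.0981]
tool_rot: [0.823, 0.568, 0.0, 0.0]
force: [-1.3, 0.8, 3.4]
finger_gap: 0.344
gripper_force: 60.2
t: 19.75
tcp_pos: [0.5156, -0.3074, 0.0981]
tool_rot: [0.823, 0.568, 0.0, 0.0]
force: [-1.5, 0.6, 6.0]
finger_gap: 0.341
gripper_force: 60.8
```

The force shows contact at TCP z = 0.0981, as predicted for the pad top. Now I'll open the fingers slowly and check before pulling away.

```bash
python3 -m creep '[{"slide":[0,0,0],"angular":[0,0,0],"claw":-0.3},{"slide":[0,0,0],"angular":[0,0,0],"claw":-0.2},{"slide":[0,0,0],"angular":[0,0,0],"claw":0},{"slide":[0,0,0],"angular":[0,0,0],"claw":0.3},{"slide":[0,0,0],"angular":[0,0,0],"claw":0.6},{"slide":[0,0,0],"angular":[0,0,0],"claw":1},{"slide":[0,0,0],"angular":[0,0,0],"claw":1},{"slide":[0,0,0],"angular":[0,0,0],"claw":1},{"slide":[0,0,0],"angular":[0,0,0],"claw":1},{"slide":[0,0,0],"angular":[0,0,0],"claw":1}]' 20
python3 -m creep '[{"slide":[0,0,-0.5],"angular":[0,0,0],"claw":1},{"slide":[0,0,-1.5],"angular":[0,0,0],"claw":1},{"slide":[0,0,-2],"angular":[0,0,0],"claw":1},{"slide":[0,0,-2],"angular":[0,0,0],"claw":1},{"slide":[0,0,-2],"angular":[0,0,0],"claw":1},{"slide":[0,0,-2],"angular":[0,0,0],"claw":1},{"slide":[0,0,-2],"angular":[0,0,0],"claw":1},{"slide":[0,0,-2],"angular":[0,0,0],"claw":1},{"slide":[2,0,-2],"angular":[0,0,0],"claw":1},{"slide":[3,0,0],"angular":[0,0,0],"claw":1}]'
python3 -m creep '[{"slide":[3,0,0],"angular":[0,0,0],"claw":1},{"slide":[3,0,0],"angular":[0,0,0],"claw":1},{"slide":[3,0,0],"angular":[0,0,0],"claw":1},{"slide":[3,0,0],"angular":[0,0,0],"claw":1},{"slide":[0,0,0],"angular":[0,0,0],"claw":1},{"slide":[0,0,0],"angular":[0,0,0],"claw":1},{"slide":[0,0,0],"angular":[0,0,0],"claw":1}]'
python3 - <<'E'
from h import *
for n in('scene','top'): cv2.imwrite(f'pics/{n}5.png',viewer.snapshot(n))
cv2.imwrite('pics/c5.png',np.hstack([cv2.resize(cv2.imread('pics/scene5.png')[130:370,100:340],(400,400)),cv2.resize(cv2.imread('pics/top5.png')[200:320,400:520],(400,400))]))
E
```

```text
t: 20.58
tcp_pos: [0.5155, -0.3074, 0.0971]
tool_rot: [0.823, 0.568, -0.0, -0.0]
force: [-0.2, -0.7, 0.2]
finger_gap: 0.997
gripper_force: 0.0
t: 21.42
tcp_pos: [0.5351, -0.2641, 0.2621]
tool_rot: [0.824, 0.567, 0.001, 0.005]
force: [0.2, 0.8, 0.8]
finger_gap: 1.0
gripper_force: 0.0
t: 22.0
tcp_pos: [0.5756, -0.1486, 0.2573]
tool_rot: [0.823, 0.568, -0.0, 0.0]
force: [0.2, -1.1, 0.2]
finger_gap: 0.996
gripper_force: 0.0
```

View pics/c5.png

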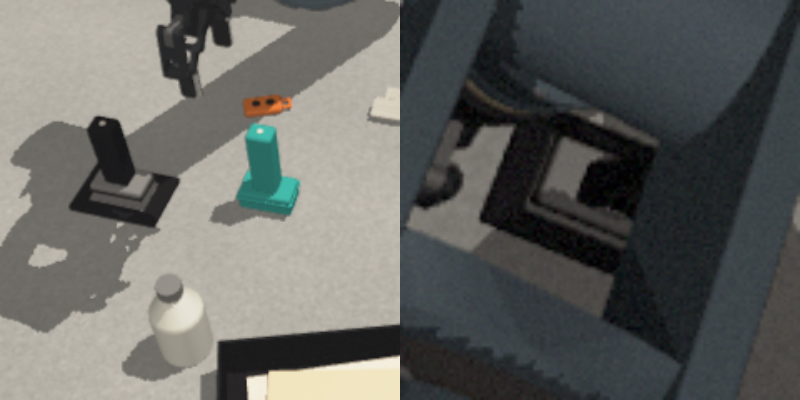

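The scanner stands upright in the middle of the pad, long sides aligned (scene crop (125,180)). The fingers are clear and the bystanders in view (bottle, key cover) look undisturbed. Handing in.

```bash
python3 -c "
from station import ticket;print(ticket.sign_off())"
```

```text
the job is handed in; nothing more can be done
None
```

I scanned the label on the rest parcel, holding still about 2.5 s from roughly 50 mm, then stood the scanner upright and aligned in the middle of its charging pad and handed the job in at about 22 s; the hand-in returned no verdict.

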